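Dock the slide carrier and hold the lamp lid open for a slant-light photograph

TASK

Get the slides ready for a slant-light photograph: slide the flat slide carrier (it has a grip rib) over the worktop, without lifting it, onto the pale mat in front of the lamp box, centred on the mat and flush against the low metal rail at the mat's back, and let go of it. Then raise the lamp box's hinged lid, which has a tongue on its front edge, to 45 degrees and hold it there by hand: it falls shut if let go, so finish while still holding it still at 45 degrees. Leave the carrier docked and the other things on the worktop undisturbed.

Things in the scene. Friction and masses are not known exactly. Their poses are not given: they have to be found in the camera images.
- stage: Lamp stage, fixed. Origin: centre of the docked place on the worktop; x points to the lamp box, z up. Pale grey mat, flat (no step), x -54..+50, y -75..+75 mm. Aluminium rail, 12 mm high, y -60..+60, front face at x +48 mm: a carrier flush against it and centred has its origin here. White lamp box behind, x +100..+255, y -85..+85, 58 mm high, lid on top up to z 70 mm.
- carrier: Loose grey flat slide carrier, 96 (x) x 140 (y) x 8 mm, four glass slides let in, about 0.11 to 0.22 kg. Origin: centre of its underside. Grip rib on top at its middle: 60 mm long in x, 14 mm thick in y, z 8 to 34 mm; pinch it across y. Starts left or right of the stage, x axis within 0.4 rad of world x. Docked, its x axis is parallel to the stage's, either way round.
- lamp_lid (a joint): Angle of the lamp box's lid, rad: 0 closed (level), grows as its front edge goes up; 45 degrees = 0.785; stop at 1.4. White lid 170 mm wide (y), 155 mm long, 12 mm thick, 0.2 to 0.4 kg, lightly hinged, no spring; falls shut from any angle.
- lid_tongue (a point): Gripping point on the lid's black tongue, 178 mm from the hinge line and level with it when closed (z 64 mm). The tongue sticks out 46 mm from the middle of the lid's front edge towards the mat (point 15 mm behind its tip), 24 mm wide in y, 12 mm thick; free beside and above, 50 mm free below when closed. The point turns with the lid.
- lid_hinge (a point): Middle of the lid's hinge line, at stage x = +248 mm, z = 64 mm; the hinge axis is the stage's y axis, horizontal.
- foam_tray: Bystander, loose: white foam tray 170 x 170 x 28 mm, origin centre of underside; lies on the other side of the stage from the carrier.
- timer: Bystander, loose: white bench timer 64 x 64 x 22 mm, origin centre of underside.
- labels: Bystander, loose: roll of labels, diameter 58 mm, 24 mm high, lying flat, origin centre of underside.
- marker: Bystander, loose: marker pen lying flat, 134 mm long, 15 mm high, origin centre of underside, to the left of the lamp box.

How it is judged:
On the way:
1. the carrier lies flat on the mat, centred and flush against the rail, with the lid still closed (x of carrier in the frame of stage between -0.005 and 0.005 m and y of carrier in the frame of stage between -0.01 and 0.01 m and angle between the x axis of carrier and the x axis of stage, either way round below 0.09 rad and height (world z) of carrier below 0.004 m and value of joint lamp_lid below 0.1 rad), for 0.2 s.
At the end, for the whole second after the job is handed in: The fingers hold the lid still at 45 degrees (0.685 to 0.885 rad) with a contact force over 0.4 N, and the released carrier still lies flat on the mat: within 5 mm of flush with the rail, within 10 mm of centred, within 0.09 rad of square. Nothing but the hand carries the lid (value of joint lamp_lid between 0.685 and 0.885 rad and velocity of joint lamp_lid between -0.1 and 0.1 rad/s and contact force between the fingers and lamp_lid above 0.4 N and contact force between each of carrier, foam_tray, timer, labels, marker and lamp_lid below 0.1 N and contact force between the fingers and carrier below 0.1 N and x of carrier in the frame of stage between -0.005 and 0.005 m and y of carrier in the frame of stage between -0.01 and 0.01 m and angle between the x axis of carrier and the x axis of stage, either way round below 0.09 rad and height (world z) of carrier below 0.004 m); the arm keeps its last pose, push and grip.
It fails at once if the carrier is lifted off the worktop by more than 15 mm or tipped by more than 0.3 rad (height (world z) of carrier above 0.015 m or angle between carrier's own z axis and vertical above 0.3 rad).
It fails at once if a bystander is moved by more than 30 mm (distance of any of foam_tray, timer, labels, marker from where it was at the start of the episode above 0.03 m).
It also fails if it takes over 54 s, if anything falls off the work surface, if the arm or the gripper's body presses on something with over 40 N, if the wrist force passes 120 N, or if a joint passes its speed limit or range.

ROBOT

A 6-joint arm with a two-finger parallel gripper is mounted at the origin on a cart in front of the work surface, level with it; the furniture and walls round the work are solid. World frame = base frame: x ahead of the robot, y to its left, z up, the work surface at z = 0. Lengths are in m, angles in rad, forces in N, time in s.
With the tool pointing down it reaches from about 0.35 to 0.975 m from the base axis. Payload 7.1 kg.
Tool frame: the origin (TCP) lies at the very end of the fingers, on their centre line; the grasp point (between the pads) lies 19 mm behind it; z points along the fingers, y is the direction in which the jaws open and shut (so a half turn about z gives the same grasp; the last joint's range is limited). The gripper opens to 88 mm and grips with 3 to 60 N. Pads are 20 mm wide; open, the fingers measure 115 mm over their backs; the gripper's body (75 mm by 178 mm) begins 61 mm behind the grasp point.
Start: joints at [-1.279, 0.423, 1.63, -0, 1.089, -0.019], TCP at [0.191, -0.595, 0.223] pointing down, gripper open.
Joint ranges: [-3, 3], [-0.9, 2.11], [0.09, 2.58], [-1.31, 4.45], [0.11, 2.69], [-2.54, 2.54]. Speed limits (rad/s): [2.39, 2.39, 3.01, 3.14, 3.14, 3.14].

INTERFACE

Orientations are given as [roll, pitch, yaw] about the fixed x, y, z axes, in that order (R = Rz(yaw) Ry(pitch) Rx(roll)).
In Python, from workcell import * gives the robot as it stands.
- The arm moves only by the shell command python3 -m pendant 'ROWS' [FORCE]. ROWS is JSON, a list that holds one entry, the list of rows, each a list of 7 numbers: the finger opening in m, from 0 to 0.0878, then the shift along the world's x, y, z in m, then the turn, a rotation vector about the world's x, y, z in degrees. A call has 1 to 20 rows; each row shifts and turns the commanded pose from where the row before left it; what a row does not reach is not made up. A row lasts 1/10 s, in which the tool goes at most 50 mm and 8.59 degrees, less where a joint would pass 70% of its speed; a pose out of reach is approached as far as the arm can. A call is refused whole if a number of a shift passes 0.05 or a number of a turn 8.59, either way. A call with a gripper value outside its range is refused whole. The fingers move at their own pace and stop on an object; FORCE is the grip in N (left out, the last holds). Time passes only in rows, so rows that do not move let the fingers close. It gives the time, the measured TCP pose, the force and the opening at its end, in the units of the state.
- get_obs(): the state, without advancing time (a new reading comes with each control period).
- camera(name): name is "scene" or "top" or "wrist"; returns the picture (420x560x3 uint8, red, green, blue); there is no depth.
- get_calibration(name): a dict with "vfov" (degrees; the focal length in pixels is half the picture's height over the tangent of half this angle, whatever the lens; pixels are square), "cx", "cy" (the principal point, pixels), "k1" (the pictures are not rectified: a ray, as slopes to the right and down, at radius r is drawn at 1 + k1 r^2 times it, then the intrinsics apply), "rvec" (rotation vector, rad) and "tvec" (3), from world to camera coordinates, as OpenCV has them. Camera axes: x right, y down, z forward; pixel columns grow to the right and rows downward; lengths in m; the calibration is good to about 2 mm. A picture is of the moment at which its call begins: read the wrist's pose just before it. get_calibration takes no time and is no camera call; for the wrist camera it gives the pose at the moment of the call.
- hand_in(): hands the job in, once; it reports no verdict.
The state is a dict: "t": time; "joints": joint angles; "joint_velocities": joint speeds; "tau": joint torques, N m; "position": TCP position; "orientation": TCP orientation; "ft_force": force on the tool from outside, world axes, zero at the start; "torque": the same for the moment, N m; "opening": finger opening in m.
Only numpy, scipy, OpenCV 4.12 (cv2) and the standard library are available. Lean on these libraries where they do the work, as an engineer would, in place of code of your own. Each camera call takes 0.05 s, during which the arm holds its last target. There are 200 camera calls.

## Working session

There is one attempt and no reset: what is moved stays moved. The work goes in short steps, Python scripts to look and compute and a shell command to move; the robot and the scene stay as the last step left them, time stands still between calls to the robot, and variables do not carry over. Pictures are saved under pics/ and viewed, about 8 in all and at most 12, crops included, and the job is handed in when it is done.

```bash
mkdir -p pics
cat > h.py <<'E'
from workcell import *
import numpy as np, cv2
def K(n):
    c=get_calibration(n); f=210/np.tan(np.radians(c["vfov"])/2)
    return c,np.array([[f,0,c["cx"]],[0,f,c["cy"]],[0,0,1.]]),np.array([c["k1"],0,0,0,0.])
def ray(n,uv,z=0,c=None):
    c,k,d=c or K(n)
    p=cv2.undistortPoints(np.array(uv,float).reshape(-1,1,2),k,d)[:,0]
    R=cv2.Rodrigues(np.array(c["rvec"],float))[0]; t=np.array(c["tvec"],float).ravel()
    D=np.c_[p,np.ones(len(p))]@R; C=-R.T@t
    return C+D*((z-C[2])/D[:,2])[:,None]
def proj(n,P):
    c,k,d=K(n)
    return cv2.projectPoints(np.array(P,float).reshape(-1,1,3),np.array(c["rvec"],float),np.array(c["tvec"],float),k,d)[0][:,0]
E
python3 - <<'E'
from h import *
for n in("top","scene"):
    im=camera(n); cv2.imwrite(f"pics/{n}0.png",im[:,:,::-1]); 
    c=K(n)[0]; R=cv2.Rodrigues(np.array(c["rvec"]))[0]; print(n,-R.T@np.array(c["tvec"]),c["k1"])
print(get_obs())
E
```

```text
top [0.48402281 0.0111465  1.23744286] -0.06502592288956544
scene [0.24141931 0.69281479 0.7834992 ] -0.1044631014806576
{'t': 0.1, 'joints': array([-1.27899659e+00,  4.23775040e-01,  1.63057952e+00, -2.52635922e-05,
        1.08860641e+00, -1.90374904e-02]), 'joint_velocities': array([ 0.00145274,  0.00083531, -0.00173604,  0.00016009, -0.00122412,
       -0.00058428]), 'tau': array([-1.17161915e-03, -5.45613599e+01, -2.74324608e+01,  6.44634990e-02,
        1.88263308e-02, -1.79314492e-05]), 'position': array([ 0.19101476, -0.59458158,  0.22198618]), 'orientation': array([-3.14022417e+00, -3.68460552e-06,  3.10848955e-01]), 'ft_force': array([ 0.56560843,  0.03288756, -0.6887373 ]), 'torque': array([-0.03976317,  0.06271483, -0.04226419]), 'opening': 0.08812570950519315}
```

View pics/top0.png

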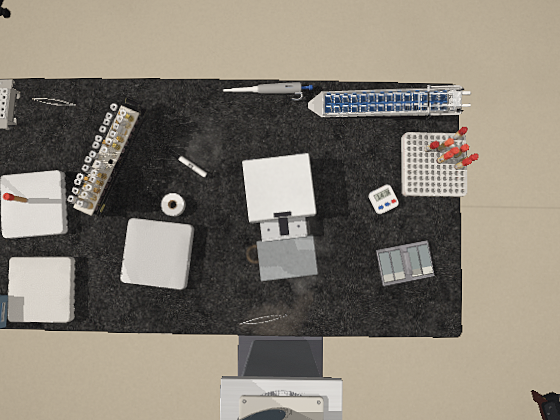

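View pics/scene0.png

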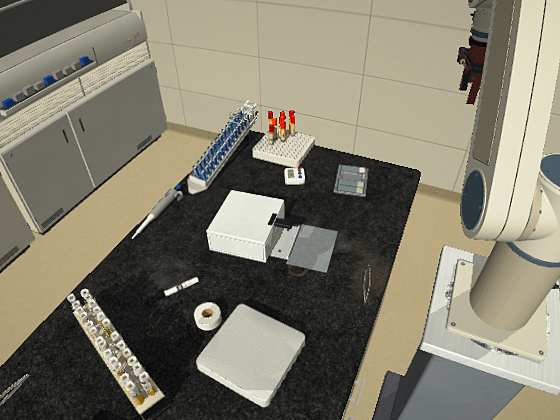

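The top view shows the carrier at about (406,263), the mat at (288,257), the rail/tongue at (283,222), the lid at (279,187), the timer at (383,199), the foam tray at (157,254), the labels at (173,204) and the marker at (193,167). The carrier is on the right of the mat.

Run:
```python
from h import *
im=cv2.imread("pics/top0.png"); g=im.max(2)
def comp(mask,seed):
    n,l,s,c=cv2.connectedComponentsWithStats(mask.astype(np.uint8),connectivity=4)
    m=(l==l[seed[1],seed[0]]).astype(np.uint8); m=cv2.morphologyEx(m,cv2.MORPH_OPEN,np.ones((3,3)))
    return m
print("vals mat",im[260,285],"lid",im[185,280],"carrier rib",im[263,406],im[263,390],im[250,400], "rail",im[228,268],im[235,290])
vis=im.copy()
for nm,mask,seed,z in [("lid",g>215,(280,185),.07),("mat",(g>115)&(g<195),(285,262),0),("car",g>75,(406,263),.008),("timer",g>150,(378,203),.022)]:
    m=comp(mask,seed); cs=max(cv2.findContours(m,0,2)[0],key=cv2.contourArea)
    P=ray("top",cs[:,0],z)[:,:2]
    r=cv2.minAreaRect((P*1000).astype(np.float32)); print(nm,r)
    b=cv2.boxPoints(r)/1000; print(np.round(b,4).tolist())
    q=proj("top",np.c_[b,np.full(4,z)]); cv2.polylines(vis,[q.round().astype(int)],True,(0,0,255),1)
cv2.imwrite("pics/v1.png",cv2.resize(vis[140:300,225:445],None,fx=3.6,fy=3.6,interpolation=cv2.INTER_CUBIC))
```

```text
vals mat [148 149 150] lid [220 224 228] carrier rib [163 162 165] [141 142 135] [121 119 124] rail [154 155 158] [197 200 202]
lid ((643.7966918945312, 15.594619750976562), (151.66952514648438, 167.6837615966797), 7.622794151306152)
[[0.5575000047683716, 0.08860000222921371], [0.579800009727478, -0.07760000228881836], [0.7300999760627747, -0.05739999935030937], [0.7077999711036682, 0.1088000014424324]]
mat ((465.5670166015625, -9.576248168945312), (105.15560913085938, 150.69760131835938), 7.597949028015137)
[[0.4034999907016754, 0.05820000171661377], [0.42340001463890076, -0.09120000153779984], [0.5275999903678894, -0.07729999721050262], [0.5077000260353088, 0.07209999859333038]]
car ((456.4093322753906, -321.84808349609375), (96.10037994384766, 142.26625061035156), 11.448371887207031)
[[0.3952000141143799, -0.26170000433921814], [0.42340001463890076, -0.4011000096797943], [0.5175999999046326, -0.38199999928474426], [0.4893999993801117, -0.2425999939441681]]
timer ((622.7869873046875, -260.4665832519531), (63.77400588989258, 64.63113403320312), 26.772384643554688)
[[0.579800009727478, -0.2460000067949295], [0.6089000105857849, -0.3037000000476837], [0.6657999753952026, -0.2750000059604645], [0.6366999745368958, -0.21729999780654907]]
```

View pics/v1.png

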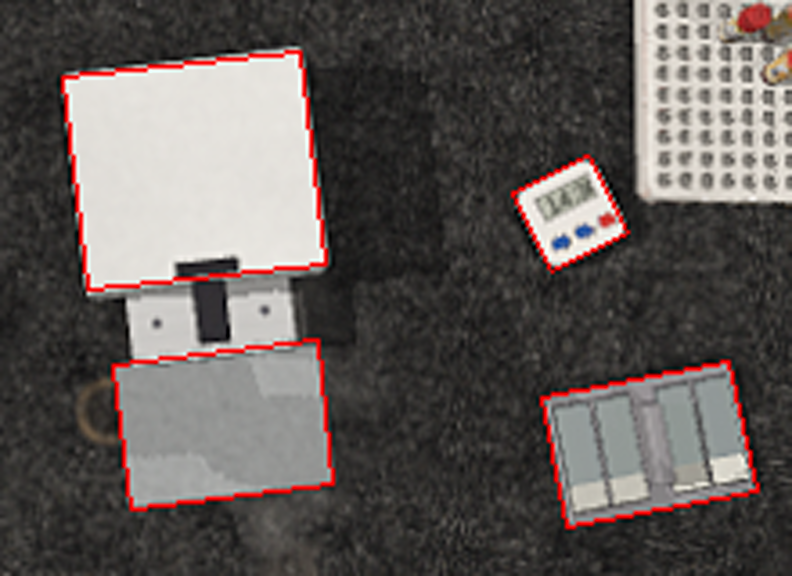

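```bash
python3 -m pendant '[[[0.0878,0.0265,0.0273,-0.012,0,0,-0.64],[0.0878,0.0265,0.0273,-0.012,0,0,-0.64],[0.0878,0.0265,0.0273,-0.012,0,0,-0.64],[0.0878,0.0265,0.0273,-0.012,0,0,-0.64],[0.0878,0.0265,0.0273,-0.012,0,0,-0.64],[0.0878,0.0265,0.0273,-0.012,0,0,-0.64],[0.0878,0.0265,0.0273,-0.012,0,0,-0.64],[0.0878,0.0265,0.0273,-0.012,0,0,-0.64],[0.0878,0.0265,0.0273,-0.012,0,0,-0.64],[0.0878,0.0265,0.0273,-0.012,0,0,-0.64],[0.0878,0,0,0,0,0,0],[0.0878,0,0,0,0,0,0]]]' 20
python3 - <<'E'
from h import *
o=get_obs(); print(o["position"],np.degrees(o["orientation"]),o["ft_force"])
C=np.array([.4564,-.3218]); print(C-o["position"][:2])
w=camera("wrist"); cv2.imwrite("pics/w1.png",w[:,:,::-1])
E
```

```text
t: 1.3
position: [0.4561, -0.3213, 0.1022]
orientation: [-3.141, 0.001, 0.201]
ft_force: [0.6, -0.9, -0.2]
opening: 0.0877
[ 0.45614809 -0.32134615  0.10219316] [-1.79955469e+02  5.63592274e-02  1.15398366e+01] [ 0.64124986 -0.86402779 -0.23616965]
[ 0.00025191 -0.00045385]
```

View pics/w1.png

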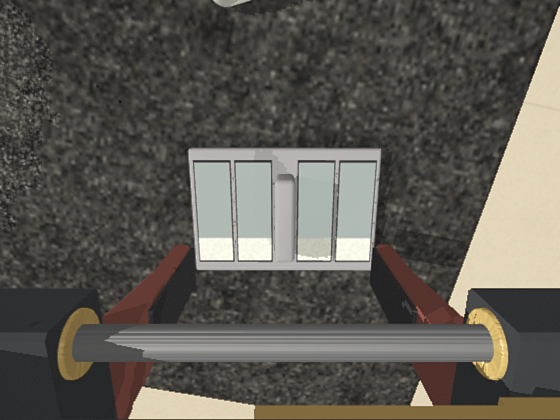

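The wrist view shows the carrier squared between the fingers with its rib at (285,215). The grasp is aligned, so I descend and pinch.

```bash
python3 -m pendant '[[[0.0878,0,0,-0.03,0,0,0],[0.0878,0,0,-0.03,0,0,0],[0.0878,0,0,-0.02,0,0,0],[0.0878,0,0,-0.009,0,0,0],[0.0878,0,0,0,0,0,0],[0.04,0,0,0,0,0,0],[0.03,0,0,0,0,0,0],[0.0,0,0,0,0,0,0],[0.0,0,0,0,0,0,0],[0.0,0,0,0,0,0,0],[0.0,0,0,0,0,0,0],[0.0,0,0,0,0,0,0],[0.0,0,0,0,0,0,0]]]' 15
```

```text
t: 2.65
position: [0.4562, -0.322, 0.0137]
orientation: [-3.142, 0.0, 0.199]
ft_force: [-0.4, -0.6, -0.1]
opening: 0.0274
```

```bash
python3 -m pendant '[[[0.0,0,0,0,0,0,0],[0.0,0,0,0,0,0,0],[0.0,0,0,0,0,0,0],[0.0,0,0,0,0,0,0],[0.0,0,0,0,0,0,0],[0.0,0,0,0,0,0,0]]]' 15
```

```text
t: 3.25
position: [0.4562, -0.322, 0.0136]
orientation: [3.142, -0.0, 0.199]
ft_force: [0.2, -0.6, -1.0]
opening: 0.0138
```

```bash
python3 -m pendant '[[[0,-0.0002,0.0173,0,0,0,-0.2],[0,-0.0002,0.0173,0,0,0,-0.2],[0,-0.0002,0.0173,0,0,0,-0.2],[0,-0.0002,0.0173,0,0,0,-0.2],[0,-0.0002,0.0173,0,0,0,-0.2],[0,-0.0002,0.0173,0,0,0,-0.2],[0,-0.0002,0.0173,0,0,0,-0.2],[0,-0.0002,0.0173,0,0,0,-0.2],[0,-0.0002,0.0173,0,0,0,-0.2],[0,-0.0002,0.0173,0,0,0,-0.2],[0,-0.0002,0.0173,0,0,0,-0.2],[0,-0.0002,0.0173,0,0,0,-0.2],[0,-0.0002,0.0173,0,0,0,-0.2],[0,-0.0002,0.0173,0,0,0,-0.2],[0,-0.0002,0.0173,0,0,0,-0.2],[0,-0.0002,0.0173,0,0,0,-0.2],[0,-0.0002,0.0173,0,0,0,-0.2],[0,-0.0002,0.0173,0,0,0,-0.2],[0,0,0,0,0,0,-0.2],[0,0,0,0,0,0,0]]]'
python3 - <<'E'
from h import *
o=get_obs(); print(o["position"],np.degrees(o["orientation"]),o["ft_force"])
im=camera("scene"); cv2.imwrite("pics/s1.png",im[:,:,::-1]); cv2.imwrite("pics/t1.png",camera("top")[:,:,::-1])
cv2.imwrite("pics/s1c.png",cv2.resize(im[150:300,180:400,::-1],None,fx=3.5,fy=3.5))
E
```

```text
t: 5.25
position: [0.4518, -0.0098, 0.0137]
orientation: [-3.141, 0.001, 0.135]
ft_force: [-0.8, -0.1, -1.2]
opening: 0.0138
[ 0.45183282 -0.00981261  0.01369551] [-1.79993846e+02  3.38351717e-02  7.70930402e+00] [-0.8238295  -0.09170292 -1.16995266]
```

View pics/s1c.png

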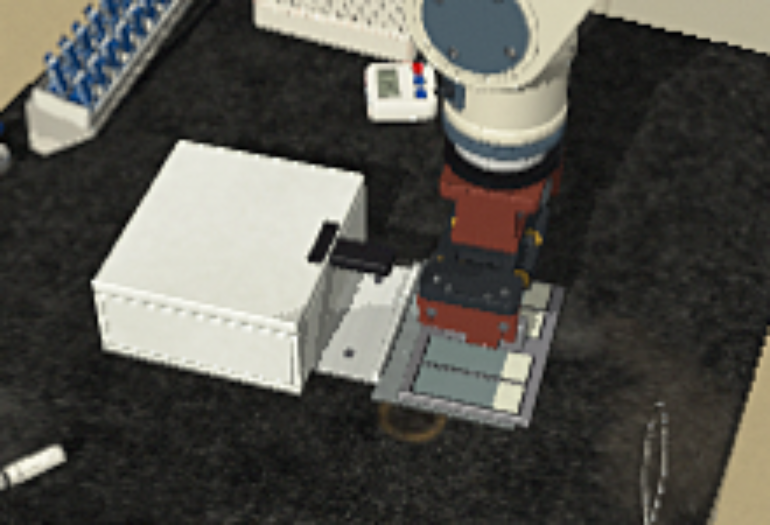

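The scene crop shows the carrier on the mat, just short of the rail. Next I push it along stage x towards the rail.

```bash
python3 -m pendant '[[[0,0.002,0.0003,0,0,0,0],[0,0.002,0.0003,0,0,0,0],[0,0.002,0.0003,0,0,0,0],[0,0.002,0.0003,0,0,0,0],[0,0.002,0.0002,0,0,0,0],[0,0.002,0.0002,0,0,0,0],[0,0.001,0.0001,0,0,0,0],[0,0,0,0,0,0,0]]]'
python3 -m pendant '[[[0,0.001,0.0001,0,0,0,0],[0,0.001,0.0001,0,0,0,0],[0,0,0,0,0,0,0]]]'
python3 -m pendant '[[[0,0.0005,0.0001,0,0,0,0],[0,0.0005,0.0001,0,0,0,0],[0,0,0,0,0,0,0]]]'
```

```text
t: 6.15
position: [0.4657, -0.0089, 0.0137]
orientation: [3.142, -0.0, 0.133]
ft_force: [-0.5, 0.0, -2.1]
opening: 0.0139
t: 6.45
position: [0.4678, -0.0087, 0.0137]
orientation: [3.142, -0.0, 0.133]
ft_force: [0.3, 0.5, -1.6]
opening: 0.0141
t: 6.75
position: [0.4682, -0.0086, 0.0137]
orientation: [-3.142, 0.001, 0.133]
ft_force: [-0.8, -1.5, 0.8]
opening: 0.0138
```

```bash
python3 -m pendant '[[[0,0.001,0.0001,0,0,0,0],[0,0.001,0.0001,0,0,0,0],[0,0,0,0,0,0,0]]]'
python3 -m pendant '[[[0,0.001,0.0001,0,0,0,0],[0,0.001,0.0001,0,0,0,0],[0,0,0,0,0,0,0]]]'
```

```text
t: 7.05
position: [0.4682, -0.0085, 0.0136]
orientation: [-3.141, 0.005, 0.133]
ft_force: [-7.6, -3.0, 7.1]
opening: 0.0137
t: 7.35
position: [0.4684, -0.0085, 0.0135]
orientation: [-3.141, 0.008, 0.133]
ft_force: [-12.1, -5.3, 12.1]
opening: 0.014
```

Contact stopped the carrier at x=0.468, where flush was predicted. I relieve the push, open the fingers and rise.

```bash
python3 -m pendant '[[[0,-0.001,-0.0001,0,0,0,0],[0,-0.001,-0.0001,0,0,0,0],[0,-0.0006,-0.0001,0,0,0,0],[0,0,0,0,0,0,0]]]'
python3 -m pendant '[[[0.06,0,0,0,0,0,0],[0.06,0,0,0,0,0,0],[0.06,0,0,0,0,0,0],[0.06,0,0,0,0,0,0],[0.06,0,0,0,0,0,0],[0.06,0,0,0,0,0,0],[0.06,0,0,0,0,0,0],[0.06,0,0,0,0,0,0],[0.06,0,0,0.01,0,0,0],[0.06,0,0,0.03,0,0,0],[0.06,0,0,0.04,0,0,0],[0.06,-0.01,0,0.04,0,0,0],[0.06,-0.04,0,0.04,0,0,0],[0.06,-0.04,0,0.03,0,0,0],[0.06,0,0,0,0,0,0]]]'
python3 - <<'E'
from h import *
o=get_obs(); print(o["position"],np.degrees(o["orientation"]),o["ft_force"])
for n in("scene","top"):
    im=camera(n); cv2.imwrite(f"pics/{n}2.png",im[:,:,::-1])
w=camera("wrist"); cv2.imwrite("pics/w2.png",w[:,:,::-1])
E
```

```text
t: 7.75
position: [0.4685, -0.0085, 0.0135]
orientation: [-3.141, 0.003, 0.133]
ft_force: [-6.2, -1.9, 3.5]
opening: 0.014
t: 9.25
position: [0.3821, -0.0084, 0.2026]
orientation: [3.141, -0.005, 0.133]
ft_force: [0.9, -0.1, -0.2]
opening: 0.0602
[ 0.38211425 -0.00839629  0.20259657] [179.9461647   -0.2724576    7.60453609] [ 0.87364425 -0.06200745 -0.17053225]
```

View pics/w2.png

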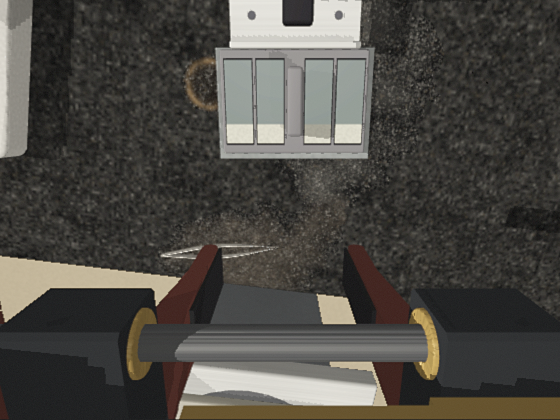

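The wrist view shows the carrier flush with the rail (row 45). The rail and the carrier are both centred near column 295, so it is docked square. I now pre-tilt the tool by -45° about stage y for the tongue, so that it ends vertical.

```bash
python3 -m pendant '[[[0.06,0.0164,0.0002,0,0.99,-7.43,0],[0.06,0.0164,0.0002,0,0.99,-7.43,0],[0.06,0.0164,0.0002,0,0.99,-7.43,0],[0.06,0.0164,0.0002,0,0.99,-7.43,0],[0.06,0.0164,0.0002,0,0.99,-7.43,0],[0.06,0.0164,0.0002,0,0.99,-7.43,0],[0.06,0,0,0,0,0,0],[0.06,0,0,-0.04,0,0,0],[0.06,0,0,-0.041,0,0,0],[0.06,0,0,0,0,0,0],[0.06,0,0,0,0,0,0]]]'
cat > m.py <<'E'
from h import *
from scipy.spatial.transform import Rotation as Ro
o=get_obs(); p=o["position"]; R=Ro.from_euler("xyz",o["orientation"]); d=R.as_matrix()[:,2]
print("p",p,"d",d,"ft",o["ft_force"],"op",o["opening"])
S=np.array([.468,-.0087,0]); X=np.array([np.cos(.1326),np.sin(.1326),0]); Y=np.array([-X[1],X[0],0])
def st(q): q=q-S; return np.array([q@X,q@Y,q[2]])*1e3
g=p-.019*d; print("grasp pt stage mm",st(g)," tool axis stage",d@X,d@Y,d[2],"jaw.Y",R.as_matrix()[:,1]@Y)
G=S+.07*X+[0,0,.064]
print("to go",G+.019*d-p)
v=st(g)-[248,0,64]; print("hinge radius, lid angle deg",np.hypot(v[0],v[2]),np.degrees(np.arctan2(v[2],-v[0])))
E
python3 m.py
python3 - <<'E'
from h import *
cv2.imwrite("pics/w3.png",camera("wrist")[:,:,::-1])
E
```

```text
t: 10.5
position: [0.4605, 0.0148, 0.1717]
orientation: [-3.074, -0.584, 0.14]
ft_force: [0.5, 1.0, 0.3]
opening: 0.06
p [0.46049137 0.01477849 0.171663  ] d [ 0.53533983  0.14405641 -0.83226139] ft [0.51828583 0.99709035 0.26123196] op 0.05997351462363153
grasp pt stage mm [-14.78262356  22.89685693 187.47597049]  tool axis stage 0.5496862936783327 0.07201359053449179 -0.8322613900214936 jaw.Y -0.9973827237150789
to go [ 0.08706559 -0.0114866  -0.12347597]
hinge radius, lid angle deg 290.34638370847483 25.167834066927092
```

View pics/w3.png

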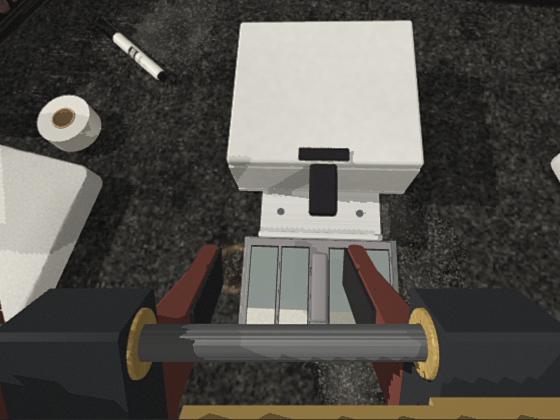

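The wrist view shows the tongue at (323,190), and it is free. The motion was limited, reaching 33° with a sideways offset, so I check the joints.

```bash
python3 -m pendant '[[[0.06,0,0,0,0,0,0],[0.06,0,0,0,0,0,0],[0.06,0,0,0,0,0,0]]]'; python3 m.py; python3 -c "
from h import *
print(get_obs()['joints'])"
```

```text
t: 10.85
position: [0.4607, 0.0148, 0.1728]
orientation: [-3.075, -0.588, 0.141]
ft_force: [0.3, -0.0, -0.1]
opening: 0.0599
p [0.46067845 0.01476098 0.17284979] d [ 0.53842435  0.14379916 -0.83031381] ft [ 0.30158367 -0.04364608 -0.10105666] op 0.059887726863456905
grasp pt stage mm [-14.65694058  22.86736126 188.62575648]  tool axis stage 0.5527097337452973 0.07135078724022939 -0.8303138053672252 jaw.Y -0.9974255238932679
to go [ 0.08693711 -0.01147398 -0.12462576]
hinge radius, lid angle deg 290.7236619383736 25.38345600923087
[-0.14120056  0.13818394  2.38570533  1.29038455  0.22900444  0.04760517]
```

Joint 5 is close to its lower limit and near a wrist singularity. I'll use a smaller pre-tilt of -20°, which ends at +25°.

```bash
cat > a.py <<'E'
from m import *
import sys
T=Ro.from_rotvec(np.radians(float(sys.argv[1]))*Y)*Ro.from_euler("xyz",[np.pi,0,.1326]); D=T.as_matrix()[:,2]
tgt=G+.019*D-float(sys.argv[2])*D
print("shift",tgt-p,"turn deg",np.degrees((T*R.inv()).as_rotvec()),"joints",o["joints"])
E
python3 a.py -20 0.09
```

```text
p [0.46067845 0.01476098 0.17284979] d [ 0.53842435  0.14379916 -0.83031381] ft [ 0.30158367 -0.04364608 -0.10105666] op 0.059887726863456905
grasp pt stage mm [-14.65694058  22.86736126 188.62575648]  tool axis stage 0.5527097337452973 0.07135078724022939 -0.8303138053672252 jaw.Y -0.9974255238932679
to go [ 0.08693711 -0.01147398 -0.12462576]
hinge radius, lid angle deg 290.7236619383736 25.38345600923087
shift [ 0.05263679 -0.01741672 -0.04213162] turn deg [-5.24913306 13.07992082 -2.21896367] joints [-0.14120056  0.13818394  2.38570533  1.29038455  0.22900444  0.04760517]
```

```bash
python3 -m pendant '[[[0.06,0.0053,-0.0017,0,-0.52,1.31,-0.22],[0.06,0.0053,-0.0017,0,-0.52,1.31,-0.22],[0.06,0.0053,-0.0017,0,-0.52,1.31,-0.22],[0.06,0.0053,-0.0017,0,-0.52,1.31,-0.22],[0.06,0.0053,-0.0017,0,-0.52,1.31,-0.22],[0.06,0.0053,-0.0017,0,-0.52,1.31,-0.22],[0.06,0.0053,-0.0017,0,-0.52,1.31,-0.22],[0.06,0.0053,-0.0017,0,-0.52,1.31,-0.22],[0.06,0.0053,-0.0017,0,-0.52,1.31,-0.22],[0.06,0.0053,-0.0017,0,-0.52,1.31,-0.22],[0.06,0,0,0,0,0,0],[0.06,0,0,0,0,0,0]]]'; python3 a.py -20 0.09
```

```text
t: 12.05
position: [0.5133, -0.0021, 0.1724]
orientation: [-3.14, -0.348, 0.132]
ft_force: [0.2, -0.3, 0.8]
opening: 0.0601
p [ 0.51325799 -0.00213128  0.17238534] d [ 0.33825748  0.04641727 -0.93990814] ft [ 0.20001229 -0.2602635   0.79004562] op 0.06005860786554529
grasp pt stage mm [ 39.24207655   0.50294021 190.24359357]  tool axis stage 0.3414249899047979 0.0012881822956575337 -0.9399081427750702 jaw.Y -0.9999991436357342
to go [ 0.03055441  0.00356803 -0.12624359]
hinge radius, lid angle deg 243.96170913218677 31.162896390144766
shift [ 5.72594711e-05 -5.24449183e-04 -4.16671628e-02] turn deg [-0.06844049 -0.04572533 -0.01278856] joints [-0.06948796  0.21842424  2.14132562  0.16273119  0.44534878  1.23366779]
```

```bash
python3 -m pendant '[[[0.06,0,0,-0.02,0,0,0],[0.06,0,-0.0005,-0.0217,0,0,0],[0.06,0.0061,0.0008,-0.0169,0,0,0],[0.06,0.0061,0.0008,-0.0169,0,0,0],[0.06,0.0061,0.0008,-0.0169,0,0,0],[0.06,0.0061,0.0008,-0.0169,0,0,0],[0.06,0.0061,0.0008,-0.0169,0,0,0],[0.06,0,0,0,0,0,0],[0.06,0,0,0,0,0,0]]]'; python3 a.py -20 0;  python3 - <<'E'
from h import *
im=camera("scene"); cv2.imwrite("pics/s3c.png",cv2.resize(im[130:300,180:400,::-1],None,fx=3.5,fy=3.5))
E
```

```text
t: 12.95
position: [0.5431, 0.0013, 0.046]
orientation: [-3.14, -0.347, 0.132]
ft_force: [0.0, 0.7, 0.2]
opening: 0.0602
p [0.54312077 0.00125704 0.0460401 ] d [ 0.33682161  0.04630387 -0.94042924] ft [0.0166176  0.6878326  0.15774393] op 0.06020127360123204
grasp pt stage mm [69.31801135 -0.08815917 63.90825357]  tool axis stage 0.3399867311595776 0.0013656143190057708 -0.9404292412153912 jaw.Y -0.9999988746213233
to go [6.64346132e-04 1.77552187e-04 9.17464342e-05]
hinge radius, lid angle deg 178.68201220731032 -0.029419210315958542
shift [0.00070607 0.00015694 0.00010574] turn deg [-0.06855221 -0.13418062  0.0067758 ] joints [-0.0569086   0.51833033  2.13313959  0.4151985   0.16281863  0.98263031]
```

View pics/s3c.png

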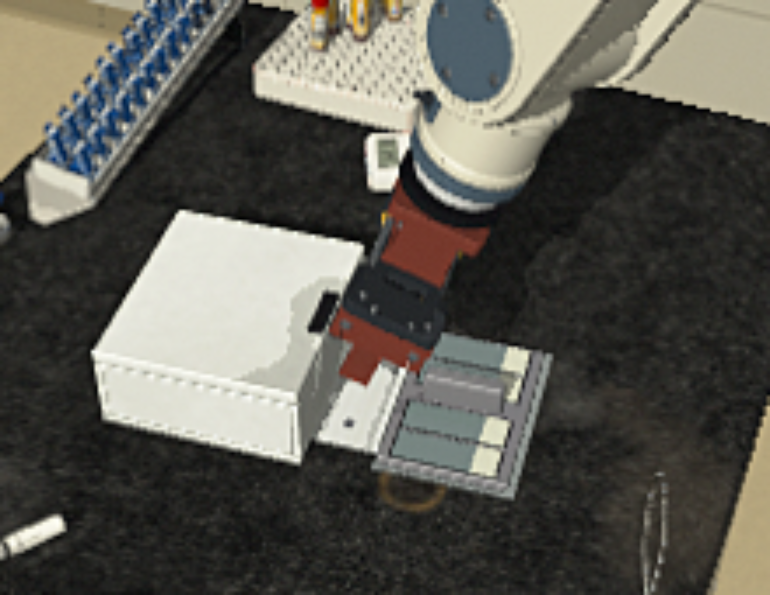

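The fingers straddle the tongue, but joint 5 is near its limit again. I reduce the tilt to -12° about the grasp point before closing.

```bash
python3 a.py -12 0 | tail -1
```

```text
shift [-0.00220106 -0.00015495 -0.00116858] turn deg [-1.12215517  7.85800163  0.01042897] joints [-0.0569214   0.51741777  2.13294973  0.41522956  0.16283695  0.98256413]
```

```bash
python3 -m pendant '[[[0.06,-0.0004,0,-0.0002,-0.22,1.57,0],[0.06,-0.0004,0,-0.0002,-0.22,1.57,0],[0.06,-0.0004,0,-0.0002,-0.22,1.57,0],[0.06,-0.0004,0,-0.0002,-0.22,1.57,0],[0.06,-0.0005,0,-0.0003,-0.22,1.57,0],[0,0,0,0,0,0,0],[0,0,0,0,0,0,0],[0,0,0,0,0,0,0],[0,0,0,0,0,0,0],[0,0,0,0,0,0,0],[0,0,0,0,0,0,0],[0,0,0,0,0,0,0],[0,0,0,0,0,0,0],[0,0,0,0,0,0,0]]]' 25; python3 a.py -12 0
python3 - <<'E'
# arc plan: 20 rows of 2.25deg, tool turning with lid
import numpy as np
a0=-12.
X=np.array([np.cos(.1326),np.sin(.1326),0])
def pos(l):
    t=np.radians(a0+l); l=np.radians(l)
    s=(.248-.178*np.cos(l)-.019*np.sin(t)); z=.064+.178*np.sin(l)-.019*np.cos(t)
    return s*X+[0,0,z]
P=np.array([pos(x) for x in np.linspace(0,45,16)]); print(np.round(np.diff(P,axis=0),4)); print(3*np.array([-X[1],X[0]]))
E
```

```text
t: 14.4
position: [0.5417, 0.0008, 0.045]
orientation: [-3.142, -0.21, 0.132]
ft_force: [-0.4, -4.7, 2.1]
opening: 0.0237
p [0.54167971 0.00084967 0.04504864] d [ 0.20619046  0.02750352 -0.97812527] ft [-0.44575239 -4.66073227  2.09890764] op 0.02372054259892574
grasp pt stage mm [70.34317445 -0.27550719 63.63302414]  tool axis stage 0.20801670465009187 1.2745502222546208e-06 -0.9781252734618873 jaw.Y -0.9999999634198874
to go [-0.00037659  0.00022772  0.00036698]
hinge radius, lid angle deg 177.65720456663828 -0.11835254714961024
shift [-0.00037856  0.00022743  0.00036655] turn deg [-0.00407867  0.00566178  0.01514326] joints [-0.04094657  0.52761682  2.0488146   0.10203989  0.36039047  1.30571723]
[[-0.0007 -0.0001  0.0091]
 [-0.0003 -0.      0.0092]
 [ 0.0002  0.      0.0092]
 [ 0.0007  0.0001  0.0091]
 [ 0.0012  0.0002  0.0091]
 [ 0.0016  0.0002  0.009 ]
 [ 0.0021  0.0003  0.0089]
 [ 0.0026  0.0003  0.0088]
 [ 0.003   0.0004  0.0086]
 [ 0.0035  0.0005  0.0085]
 [ 0.0039  0.0005  0.0083]
 [ 0.0043  0.0006  0.0081]
 [ 0.0047  0.0006  0.0078]
 [ 0.0051  0.0007  0.0076]
 [ 0.0055  0.0007  0.0073]]
[-0.39663529  2.97366448]
```

```bash
python3 -m pendant '[[[0,-0.0007,-0.0001,0.0091,-0.4,2.97,0],[0,-0.0003,0,0.0092,-0.4,2.97,0],[0,0.0002,0,0.0092,-0.4,2.97,0],[0,0.0007,0.0001,0.0091,-0.4,2.97,0],[0,0.0012,0.0002,0.0091,-0.4,2.97,0],[0,0.0016,0.0002,0.009,-0.4,2.97,0],[0,0.0021,0.0003,0.0089,-0.4,2.97,0],[0,0,0,0,0,0,0]]]' 30; python3 a.py 9 0
```

```text
t: 15.2
position: [0.5464, 0.0015, 0.1091]
orientation: [3.141, 0.16, 0.133]
ft_force: [-2.6, -4.8, -0.4]
opening: 0.0233
p [0.54644454 0.00145786 0.10906087] d [-0.15760311 -0.02203566 -0.98725665] ft [-2.62479018 -4.79227838 -0.43678587] op 0.023317643571086316
grasp pt stage mm [ 82.12242579  -0.28349811 127.81874531]  tool axis stage -0.15913296419198394 -0.0010052328894043182 -0.9872566480983102 jaw.Y -0.9999994261434778
to go [-0.01205349 -0.00132172 -0.06381875]
hinge radius, lid angle deg 177.73070043854747 21.043431961648164
shift [-0.01200519 -0.00129601 -0.06382695] turn deg [ 0.0737584  -0.14813798 -0.03004598] joints [-0.00608002  0.53452759  1.76975681 -0.02740563  0.99564621  1.44839804]
```

```bash
python3 -m pendant '[[[0,0.0026,0.0003,0.0088,-0.4,2.97,0],[0,0.003,0.0004,0.0086,-0.4,2.97,0],[0,0.0035,0.0005,0.0085,-0.4,2.97,0],[0,0.0039,0.0005,0.0083,-0.4,2.97,0],[0,0.0043,0.0006,0.0081,-0.4,2.97,0],[0,0.0047,0.0006,0.0078,-0.4,2.97,0],[0,0.0051,0.0007,0.0076,-0.4,2.97,0],[0,0.0055,0.0007,0.0073,-0.4,2.97,0],[0,0,0,0,0,0,0],[0,0,0,0,0,0,0],[0,0,0,0,0,0,0]]]'; python3 a.py 33 0
python3 - <<'E'
from h import *
im=camera("scene"); cv2.imwrite("pics/s4c.png",cv2.resize(im[130:300,180:400,::-1],None,fx=3.5,fy=3.5))
t=camera("top"); cv2.imwrite("pics/t4.png",t[:,:,::-1]); b=cv2.imread("pics/top0.png")
for nm,(u,v,r) in dict(timer=(383,199,24),labels=(173,204,18),marker=(193,167,22),foam=(157,254,45)).items():
    print(nm,np.abs(t[v-r:v+r,u-r:u+r,::-1].astype(int)-b[v-r:v+r,u-r:u+r]).mean())
E
```

```text
t: 16.3
position: [0.5786, 0.0058, 0.1735]
orientation: [3.14, 0.576, 0.132]
ft_force: [-2.9, -4.4, 4.0]
opening: 0.0237
p [0.57856426 0.00578674 0.17354777] d [-0.5401413  -0.07330548 -0.83837562] ft [-2.86861309 -4.37790441  3.99758707] op 0.023651639422164014
grasp pt stage mm [121.86572439  -0.23460109 189.47690744]  tool axis stage -0.5450915165700162 -0.0012489294302522004 -0.838375619122287 jaw.Y -0.9999991121519342
to go [-0.05144144 -0.00662472 -0.12547691]
hinge radius, lid angle deg 177.91658097347207 44.85030738543913
shift [-0.05143605 -0.00660006 -0.12548251] turn deg [ 0.07794337 -0.02080783 -0.01666761] joints [ 0.02223024  0.70361571  1.388304   -0.06140361  1.62317162  1.47539233]
timer 20.803096064814813
labels 7.741512345679013
marker 2.882575757575758
foam 15.27522633744856
```

View pics/s4c.png

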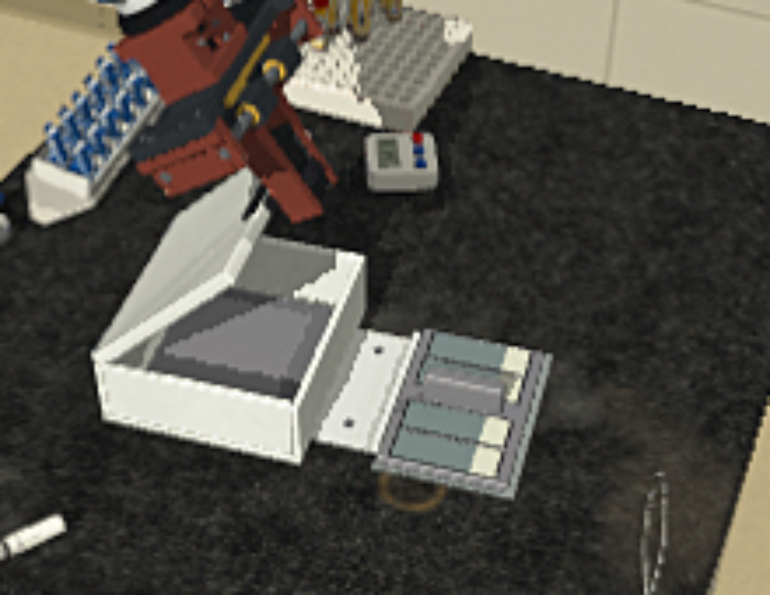

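View pics/t4.png

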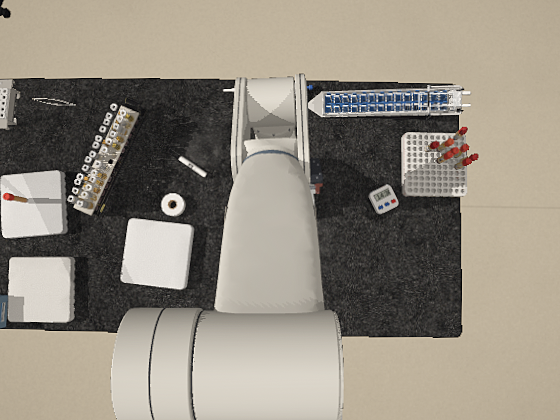

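The scene crop shows the lid up in the fingers and the carrier against the rail. Its corners are near crop (372,467), (515,498), (552,353) and (427,333). The top view shows the bystanders in their original places. I do one numeric check of the carrier, then hand in.

Run:
```python
from m import *
uv=np.array([[372,465],[515,495],[552,353],[427,333]])/3.5+[180,130]
q=np.array([st(x) for x in ray("scene",uv,.006)]); print(q.round(1),q.mean(0))
print(hand_in())
```

```text
p [0.57867407 0.00580147 0.17363954] d [-0.53977071 -0.07321436 -0.83862223] ft [-2.82476172 -4.28130284  2.1999299 ] op 0.02381912786674686
grasp pt stage mm [121.96931101  -0.23529722 189.57336468]  tool axis stage -0.5447121265390186 -0.0012076121888421742 -0.8386222277486695 jaw.Y -0.9999991018984342
to go [-0.05154421 -0.00663772 -0.12557336]
hinge radius, lid angle deg 177.91122641111625 44.89585730491021
[[ 48.5  76.6   6. ]
 [-55.4  75.3   6. ]
 [-53.9 -71.9   6. ]
 [ 44.5 -66.5   6. ]] [-4.08503984  3.36895629  6.        ]
the job is handed in; nothing more can be done
None
```

I slid the carrier onto the mat, pushed it against the rail and let go of it. I then lifted the lid by its tongue and handed in at t ≈ 16 s, still holding it. No verdict was reported.

- **Lid:** the gripper pose put it at about 44.9°. The hinge radius came out at 177.9 mm against 178 mm expected, and the fingers were 23.7 mm apart on the 24 mm tongue under a 30 N grip.
- **Carrier:** the push stopped against the rail at x = 0.468 m, where I had predicted flush. After release, the wrist picture showed it flush, square and centred to within a pixel or so.
- **Bystanders:** by eye, all four sit where they started in the last top view. The picture-difference numbers were not zero (2.9 to 20.8 grey levels). I put that down to the arm's shadow and did not check it further.
- **Check that disagreed:** a rough ray cast from hand-read corners in the last scene picture put the carrier centre 4 mm short of flush and 3 mm to the side. That is still inside the limits, but the corners gave it about 98 to 104 mm by 142 to 147 mm instead of 96 x 140, which suggests the corners caught the mat's edge. I relied on the rail contact and the wrist picture instead.
- **Change on the way:** a first pre-tilt of 45° ran into a wrist limit, so I gripped the tongue at -12° instead.

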